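# Slide a chip along the rail into the reader's corner pocket

## Robot

A 7-joint arm with a two-finger parallel gripper is mounted at the origin on the work surface. World frame = base frame: x ahead of the robot, y to its left, z up, the work surface at z = 0. Lengths are in mm, angles in rad, forces in N, time in s.
With the tool pointing down it reaches from about 425 to 1025 mm from the base axis. Payload 9.4 kg.
Tool frame: the origin (TCP) lies at the very end of the fingers, on their centre line; the grasp point (between the pads) lies 19 mm behind it; x points along the fingers, z is the direction in which the jaws open and shut, and the axes are right-handed (so a half turn about x gives the same grasp; the last joint's range is limited). The gripper opens to 93 mm and grips with 3 to 60 N. Pads are 15 mm wide; open, the fingers measure 128 mm over their backs; the gripper's body (75 mm by 188 mm) begins 65 mm behind the grasp point.
Start: joints at [-1.194, 0.599, -0.003, 1.599, 0.002, 0.943, -0.08], TCP at [317.833, 651.618, 218.618] pointing down, gripper open.
Joint ranges: [-2.57, 2.57], [-0.35, 1.97], [-1.29, 1.29], [0.11, 2.56], [-1.05, 4.19], [0.11, 1.86], [-2.63, 2.63]. Speed limits (rad/s): [2.22, 2.22, 3.01, 3.01, 3.14, 3.14, 3.14].

## Interface

Orientations are given as a unit quaternion [x, y, z, w].
In Python, from workcell import r, vision gives the robot as it stands.
- The arm moves only by the tool jog_arm, never from a script. Its argument "targets" is a list that holds one entry, the list of rows, each a list of 7 numbers: the shift along the tool's x, y, z scaled (see below), then the turn, a rotation vector about the tool's x, y, z scaled (see below), then the opening, from 0 (shut) to 1 (fully open). A call has 1 to 5 rows; each row shifts and turns the commanded pose from where the row before left it, along the tool's axes as they then stand; what a row does not reach is not made up. The controller multiplies each number of a shift by 20 mm and each number of a turn by 6 degrees. A row lasts 1/8 s, in which the tool goes at most 62.5 mm and 10.7 degrees, less where a joint would pass 70% of its speed; a pose out of reach is approached as far as the arm can. A call with a number of a shift or a turn outside -1 to 1 is refused whole. A call with a gripper value outside its range is refused whole. The fingers move at their own pace and stop on an object; the grip force is fixed at half the most. Time passes only in rows, so rows that do not move let the fingers close. It gives the time, the measured TCP pose, the force and the opening at its end, in the units of the state.
- r.read_state(): the state, without advancing time (a new reading comes with each control period).
- vision.get_image(name): name is "scene" or "top" or "wrist"; returns a dict with "pixels" (480x640x3 uint8, red, green, blue), "camera_matrix" (3x3 intrinsics, pixels), "xyz" and "orientation" of the camera in the world; the wrist camera has in their place "T_tool_cam" (4x4, takes a point from camera to tool coordinates, whose origin is the TCP and whose axes are the tool frame's). Camera axes: x right, y down, z forward; pixel columns grow to the right and rows downward; lengths in mm; the calibration is good to about 2 mm. A picture is of the moment at which its call begins: read the wrist's pose just before it. There is no depth.
- r.job_done(): hands the job in, once; it reports no verdict.
The state is a dict: "time_s": time; "joint_positions": joint angles; "joint_velocities": joint speeds; "effort": joint torques, N m; "tool_pos": TCP position; "orientation": TCP orientation; "wrist_force": force on the tool from outside, world axes, zero at the start; "torque": the same for the moment, N m; "grip_width": opening from 0.0 (shut) to 1.0 (fully open).
Only numpy, scipy, OpenCV 4.12 (cv2) and the standard library are available. Lean on these libraries where they do the work, as an engineer would, in place of code of your own. Each camera call takes 0.05 s, during which the arm holds its last target.

## Task

Load the rectangular chip into the reader's stage without lifting it: with the fingertips, first push it flush against the long rail, then slide it along the rail into the corner pocket until it sits fully home against both the rail and the end stop. Keep it flat on the deck all the time, leave all other things where they stand, and finish with the robot clear of everything.

Things in the scene. Friction and masses are not known exactly. Their poses are not given: they have to be found in the camera images.
- stage: Fixed loading stage on the bench: aluminium plate (deck), top face 10 mm above the bench. Origin on the bench under the deck; x points from the robot's side to the rail, y along the rail to the pocket, z up. In this frame (mm) the deck spans x -120..90, y -180..170; a white read head (x 5..95, y 171..221, 40 mm above the bench) stands past the end stop. Its position and yaw vary.
- rail_mid (a point): Top edge of the long dark steel rail's flat face, at the rail's middle: stage x = 70, y = 0, z = 22 mm. The face looks to stage -x. The rail stands 12 mm above the deck, is 12 mm thick (x 70..82) and runs along stage y from -170 mm to the end stop. Axes as the stage.
- end_stop (a point): Top edge of the end stop's face, where it meets the rail's face (the corner): stage x = 70, y = 150, z = 22 mm. The face looks to stage -y. The stop spans x 18..82 mm, is 12 mm thick and stands 12 mm above the deck.
- lip (a point): Top edge, at the near (-y) end, of the inner face of the short lip that closes the pocket's third side: stage x = 30, y = 121, z = 22 mm. The lip runs parallel to the rail to the end stop, 10 mm thick, 12 mm above the deck, leaving a pocket 40 mm wide, open above and to -y. A flared lead-in spreads from here to about x = 22 at y = 108 mm.
- pocket_seat (a point): On the deck surface (10 mm above the bench), at the point where the centre of the chip's underside lies when the chip is fully home: stage x = 52 mm, y = 125 mm. Axes as the stage.
- chip: The rectangular black plastic chip with a small glass window and two white ports on top, loose on the deck, 35 g more or less: 36 mm along its x, 50 mm along its y, 14 mm high. Origin at the centre of its underside. At the start it lies clear of the rail, up to about 35 degrees askew; home, its long (y) sides lie along the rail (either way round) and its rear end (at stage y = 100 mm) sticks out of the pocket, slightly past the lead-in.
- round_chip: Bystander: round black plastic chip, 32 mm across, 14 mm high, loose on the deck in front of the pocket. Origin at the centre of its underside.
- vial: Bystander: small glass vial with white cap, 22 mm across, 42 mm high, standing loose on the deck near the corner that is on the robot's side, away from the pocket. Origin at the centre of its underside.
- reagent: Bystander: amber bottle, 84 mm across, 190 mm high, loose on the bench to the robot's left. Origin at the centre of its underside.
- beaker: Bystander: glass beaker, 70 mm across, 85 mm high, loose on the bench to the robot's right. Origin at the centre of its underside.
- jug: Bystander: clear plastic beaker, 90 mm across, 110 mm high, loose on the bench to the robot's right. Origin at the centre of its underside.
- tipbox: Bystander: open blue divided tip box, 85 x 120 x 55 mm high, loose on the bench to the robot's left. Origin at the centre of its underside.

How it is judged (in metres and radians):
On the way, in this order (a step that is already met when the one before it is completed fails the run):
1. the chip lies flush against the rail, still well short of the pocket (x of chip in the frame of pocket_seat between -0.0025 and 0.0025 m and angle between the y axis of chip and the y axis of stage, either way round below 0.08 rad and y of chip in the frame of stage below 0.07 m), for 0.2 s.
2. the chip has slid home in the corner pocket (x of chip in the frame of pocket_seat between -0.0025 and 0.0025 m and angle between the y axis of chip and the y axis of stage, either way round below 0.08 rad and y of chip in the frame of pocket_seat between -0.0025 and 0.0025 m and z of chip in the frame of stage between 0.007 and 0.013 m and angle between chip's own z axis and vertical below 0.06 rad), for 0.2 s.
At the end, for the whole second after the job is handed in: The chip lies flat and at rest on the deck in the pocket, within 2.5 mm of touching the rail and within 2.5 mm of touching the end stop, its long sides parallel to the rail within 0.08 rad (all of step 2 and linear speed of chip below 0.01 m/s).
It fails at once if the chip is lifted off the deck or tipped: more than 6 mm up or more than 0.2 rad of tilt (z of chip in the frame of stage above 0.016 m or angle between chip's own z axis and vertical above 0.2 rad).
It fails at once if another thing is moved by more than 10 mm (distance of any of round_chip, vial, reagent, beaker, jug, tipbox from where it was at the start of the episode above 0.01 m).
It also fails if it takes over 54 s, if anything falls off the work surface, if the arm or the gripper's body presses on something with over 40 N, if the wrist force passes 120 N, or if a joint passes its speed limit or range.

## Working session

There is one attempt and no reset: what is moved stays moved. The work goes in short steps, Python scripts to look and compute and a tool call to move; the robot and the scene stay as the last step left them, time stands still between calls to the robot, and variables do not carry over. Pictures are saved under pics/ and viewed, and the job is handed in when it is done.

Besides the shell and the picture viewer there is one more tool, called after "Call:" as name(argument=value, ...), one argument or row to a line, values as JSON. jog_arm: Moves the arm, as the interface text tells. Its arguments: {"type":"object","properties":{"targets":{"type":"array"}},"required":["targets"]}

```bash
mkdir -p pics; ls; python3 - <<'E'
from workcell import r, vision
import cv2, numpy as np, pickle
print(r.read_state())
for n in ["scene","top","wrist"]:
    d=vision.get_image(n)
    cv2.imwrite(f"pics/{n}0.png",d["pixels"][:,:,::-1])
    pickle.dump(d,open(f"pics/{n}0.pkl","wb"))
    print(n,{k:v for k,v in d.items() if k!="pixels"})
E
```

```text
pics
{'time_s': 0.0, 'joint_positions': array([-1.19366235,  0.60013175, -0.00259351,  1.60010219,  0.00182499,
        0.94286234, -0.0797706 ]), 'joint_velocities': array([ 0.00029006, -0.00052321, -0.00204667, -0.00199061, -0.00139102,
        0.00091977,  0.00097387]), 'effort': array([-1.49625375e-04, -7.65059638e+01,  1.49740197e+00, -2.52368510e+01,
       -5.23534999e-02,  1.66305044e-02,  1.44408159e-04]), 'tool_pos': array([317.63943209, 651.19733766, 217.76432981]), 'orientation': array([-0.37505735,  0.6000665 ,  0.37441883,  0.59921842]), 'wrist_force': array([ 0.07935692,  0.26239686, -0.09585645]), 'torque': array([0.02641582, 0.00518937, 0.01831151]), 'grip_width': 1.0004579906570676}
scene {'camera_matrix': array([[612.91761911,   0.        , 312.64310786],
       [  0.        , 612.91761911, 241.28697572],
       [  0.        ,   0.        ,   1.        ]]), 'xyz': array([1703.81010127, -297.15174733, 1168.3035704 ]), 'orientation': array([ 0.72448068,  0.5591214 , -0.2438539 , -0.32100823])}
top {'camera_matrix': array([[458.59636182,   0.        , 316.83893329],
       [  0.        , 458.59636182, 242.10668967],
       [  0.        ,   0.        ,   1.        ]]), 'xyz': array([ 326.39282119,   -9.62023028, 1066.5216532 ]), 'orientation': array([ 0.73963144, -0.66472291,  0.0724941 , -0.0763766 ])}
wrist {'camera_matrix': array([[350.02832829,   0.        , 319.24942219],
       [  0.        , 350.02832829, 236.70543273],
       [  0.        ,   0.        ,   1.        ]]), 'T_tool_cam': array([[ 1.49107033e-04, -2.53558816e-01,  9.67319960e-01,
        -1.65691555e+02],
       [ 7.43118571e-04, -9.67319675e-01, -2.53558856e-01,
         6.94235602e+01],
       [ 9.99999713e-01,  7.56640835e-04,  4.41900977e-05,
         8.27572196e-01],
       [ 0.00000000e+00,  0.00000000e+00,  0.00000000e+00,
         1.00000000e+00]])}
```

View pics/top0.png

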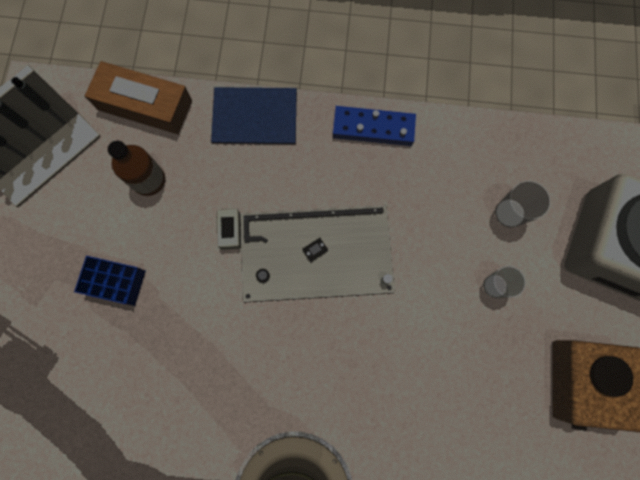

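View pics/scene0.png

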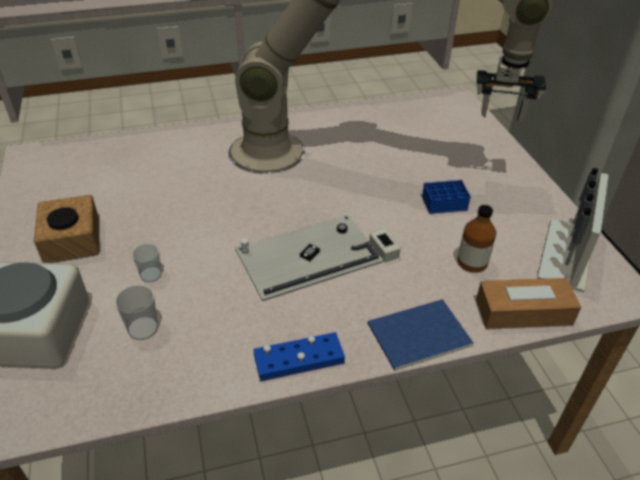

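View pics/wrist0.png

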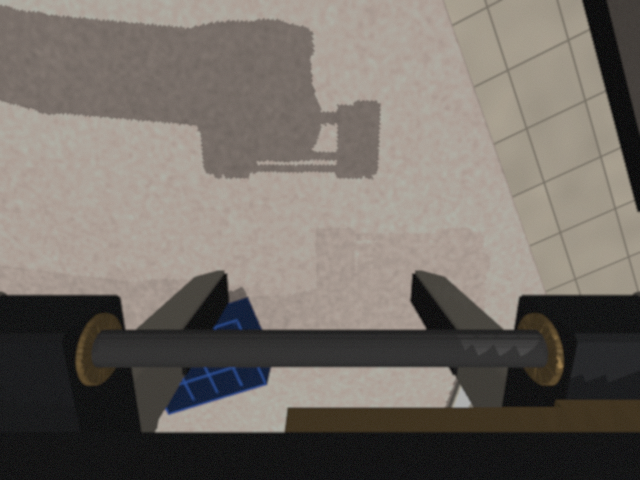

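```bash
cat > h.py <<'E'
import numpy as np, cv2, pickle
from scipy.spatial.transform import Rotation as R
def ray_plane(d,uv,z,pose=None):
    K=d["camera_matrix"]
    if "xyz" in d: Rc=R.from_quat(d["orientation"]).as_matrix(); c=d["xyz"]
    else:
        T=d["T_tool_cam"]; Rt=R.from_quat(pose["orientation"]).as_matrix()
        Rc=Rt@T[:3,:3]; c=Rt@T[:3,3]+pose["tool_pos"]
    uv=np.atleast_2d(uv).astype(float)
    w=(Rc@np.linalg.inv(K)@np.c_[uv,np.ones(len(uv))].T).T
    return c+w*((z-c[2])/w[:,2])[:,None]
def project(d,P,pose=None):
    K=d["camera_matrix"]
    if "xyz" in d: Rc=R.from_quat(d["orientation"]).as_matrix(); c=d["xyz"]
    else:
        T=d["T_tool_cam"]; Rt=R.from_quat(pose["orientation"]).as_matrix()
        Rc=Rt@T[:3,:3]; c=Rt@T[:3,3]+pose["tool_pos"]
    q=(np.atleast_2d(P)-c)@Rc@K.T
    return q[:,:2]/q[:,2:]
E
python3 - <<'E'
from h import *
d=pickle.load(open("pics/top0.pkl","rb"))
im=d["pixels"][195:310,205:405,::-1]
cv2.imwrite("pics/topc.png",cv2.resize(im,None,fx=4,fy=4,interpolation=cv2.INTER_CUBIC))
E
```

```text
(no output)
```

View pics/topc.png

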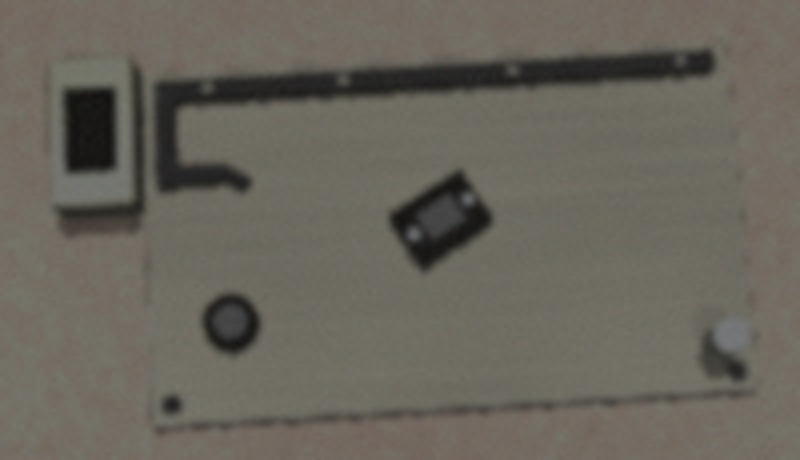

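```bash
python3 - <<'E'
from h import *
d=pickle.load(open("pics/top0.pkl","rb"))
f=lambda p:205+(np.array(p,float)[:,0]+.5)/4-.5
def o(p):
    p=np.array(p,float); return np.c_[205+(p[:,0]+.5)/4-.5,195+(p[:,1]+.5)/4-.5]
img=o([(156,84),(714,52),(714,74),(178,104),(158,190),(155,430),(752,392)])
st=np.array([(82,162),(82,-170),(70,-170),(70,150),(18,162),(-120,170),(-120,-180)],float)
z=[22]*5+[10,10]
w=np.array([ray_plane(d,p,zz)[0] for p,zz in zip(img,z)])[:,:2]
mc,sc=w.mean(0),st.mean(0)
H=(st-sc).T@(w-mc); U,S,V=np.linalg.svd(H); Rm=V.T@U.T
yaw=np.arctan2(Rm[1,0],Rm[0,0]); t=mc-Rm@sc
print("yaw",yaw,"t",t); print(w-(st@Rm.T+t))
def tost(p): return (p-t)@Rm
c=ray_plane(d,o([(462,172),(492,220),(425,270),(391,216)]),24)[:,:2]
print("chip corners stage",tost(c),tost(c).mean(0),"world",c.mean(0))
a=tost(c); e=a[0]-a[3]; print("chip long ang from stage y", np.arctan2(-e[0],e[1]),np.linalg.norm(e),np.linalg.norm(a[0]-a[1]))
print("round",tost(ray_plane(d,o([(231,323)]),24)[:,:2]),"vial",tost(ray_plane(d,o([(730,335)]),52)[:,:2]))
s=pickle.load(open("pics/wrist0.pkl","rb"))
from workcell import r
st=r.read_state()
print(R.from_quat(st["orientation"]).as_matrix().round(3))
E
```

```text
yaw 0.1648770351122593 t [540.07166471  14.60219878]
[[ 0.03606254 -1.4748936 ]
 [ 0.43836116  0.42571424]
 [-1.2026421   1.37304071]
 [-0.7689602  -2.20275144]
 [ 0.02374824 -1.00091323]
 [ 0.42354655 -1.89443184]
 [ 1.04988381  4.77423515]]
chip corners stage [[ 17.93892513 -16.16588786]
 [-11.50421412 -31.79576843]
 [-38.55578821   8.59482935]
 [ -5.76794122  26.47850018]] [-9.4722546  -3.22208169] world [531.25671126   9.86912226]
chip long ang from stage y -2.634215734977503 48.790976049560555 33.33454087700306
round [[-62.79517456 121.08159137]] vial [[ -89.72258696 -158.76780357]]
[[-0.    -0.899  0.438]
 [-0.001  0.438  0.899]
 [-1.    -0.    -0.001]]
```

```bash
cat >> h.py <<'E'
YAW,T0=0.1649,np.array([540.07,14.60])
def tw(p,yaw=None,t=None):
    yaw=YAW if yaw is None else yaw; t=T0 if t is None else t
    c,s=np.cos(yaw),np.sin(yaw); p=np.atleast_2d(p); return p@np.array([[c,s],[-s,c]])+t
def ts(p,yaw=None,t=None):
    yaw=YAW if yaw is None else yaw; t=T0 if t is None else t
    c,s=np.cos(yaw),np.sin(yaw); return (np.atleast_2d(p)-t)@np.array([[c,-s],[s,c]])
def Rt_down(jaw_world_ang):  # tool z at this world angle, x down
    z=np.array([np.cos(jaw_world_ang),np.sin(jaw_world_ang),0]); x=np.array([0,0,-1.]); y=np.cross(z,x)
    return np.c_[x,y,z]
def plan(p0,R0,p1,R1,turnfirst=False,step=20):
    """print rows"""
    p=np.array(p0,float);Rm=np.array(R0)
    rv=R.from_matrix(Rm.T@R1).as_rotvec(degrees=True)
    print("remaining rotvec deg",rv.round(1))
    rows=[]
    for k in range(60):
        rv=R.from_matrix(Rm.T@R1).as_rotvec(degrees=True)/6
        m=np.abs(rv).max(); 
        if m>1: rv=rv/m
        d=Rm.T@(np.array(p1)-p)/20
        m=np.abs(d).max(); lim=step/20
        if m>lim: d=d/m*lim
        d=d.round(2); rv=rv.round(2)
        if not d.any() and not rv.any(): break
        p=p+Rm@d*20; Rm=Rm@R.from_rotvec(rv*6,degrees=True).as_matrix()
        rows.append([*d,*rv])
    for q in rows: print([float(x) for x in q])
    print(len(rows),"end",p)
E
python3 - <<'E'
from h import *
from workcell import r
d=pickle.load(open("pics/top0.pkl","rb"))
print("bottle base/cap",ray_plane(d,[(150,183),(118,150)],0)[:,:2],ray_plane(d,[(118,150)],190)[:,:2], "tipbox",ray_plane(d,[(110,282)],55))
s=r.read_state()
R0=R.from_quat(s["orientation"]).as_matrix()
p1=[*tw([100,20])[0],218]; print(p1)
plan(s["tool_pos"],R0,p1,Rt_down(YAW+np.pi/2))
E
```

```text
bottle base/cap [[657.23638803 428.94140236]
 [733.54351663 523.2268829 ]] [[661.00993805 428.30058562]] tipbox [[403.87686299 452.26952054  55.        ]]
[np.float64(635.4304037980559), np.float64(50.74406434633146), 218]
remaining rotvec deg [-35.4  -0.1  -0. ]
[0.0, -1.0, -0.73, -1.0, -0.0, -0.0]
[0.0, -1.0, -0.9, -1.0, -0.0, -0.0]
[0.0, -0.9, -1.0, -1.0, -0.0, -0.0]
[0.0, -0.72, -1.0, -1.0, -0.0, -0.0]
[0.0, -0.57, -1.0, -1.0, -0.01, -0.0]
[-0.0, -0.44, -1.0, -0.91, -0.0, -0.0]
[-0.0, -0.33, -1.0, 0.0, -0.0, -0.0]
[-0.0, -0.33, -1.0, 0.0, -0.0, -0.0]
[-0.0, -0.33, -1.0, 0.0, -0.0, -0.0]
[-0.0, -0.33, -1.0, 0.0, -0.0, -0.0]
[-0.0, -0.33, -1.0, 0.0, -0.0, -0.0]
[-0.0, -0.33, -1.0, 0.0, -0.0, -0.0]
[-0.0, -0.33, -1.0, 0.0, -0.0, -0.0]
[-0.0, -0.33, -1.0, 0.0, -0.0, -0.0]
[-0.0, -0.33, -1.0, 0.0, -0.0, -0.0]
[-0.0, -0.34, -1.0, 0.0, -0.0, -0.0]
[-0.0, -0.33, -1.0, 0.0, -0.0, -0.0]
[-0.0, -0.34, -1.0, 0.0, -0.0, -0.0]
[-0.0, -0.33, -1.0, 0.0, -0.0, -0.0]
[-0.0, -0.34, -1.0, 0.0, -0.0, -0.0]
[-0.0, -0.33, -1.0, 0.0, -0.0, -0.0]
[-0.0, -0.34, -1.0, 0.0, -0.0, -0.0]
[-0.0, -0.33, -1.0, 0.0, -0.0, -0.0]
[-0.0, -0.34, -1.0, 0.0, -0.0, -0.0]
[-0.0, -0.33, -1.0, 0.0, -0.0, -0.0]
[-0.0, -0.34, -1.0, 0.0, -0.0, -0.0]
[-0.0, -0.33, -1.0, 0.0, -0.0, -0.0]
[-0.0, -0.34, -1.0, 0.0, -0.0, -0.0]
[-0.0, -0.33, -1.0, 0.0, -0.0, -0.0]
[-0.0, -0.34, -1.0, 0.0, -0.0, -0.0]
[-0.0, -0.33, -1.0, 0.0, -0.0, -0.0]
[-0.0, -0.07, -0.2, 0.0, -0.0, -0.0]
32 end [635.43559067  50.82031261 217.99593121]
```

Call:
jog_arm(
  targets=[
    [[0, -1, -0.73, -1, 0, 0, 0.2], [0, -1, -0.9, -1, 0, 0, 0.2], [0, -0.9, -1, -1, 0, 0, 0.2], [0, -0.72, -1, -1, 0, 0, 0.2], [0, -0.57, -1, -1, 0, 0, 0.2]],
  ],
)

```text
time_s: 0.78
tool_pos: [377.3, 539.0, 218.4]
orientation: [0.518, -0.482, -0.518, -0.481]
wrist_force: [-0.2, 0.1, -0.6]
grip_width: 0.512
```

Call:
jog_arm(
  targets=[
    [[0, -0.44, -1, -0.9, 0, 0, 0.2], [0, -0.33, -1, 0, 0, 0, 0.2], [0, -0.33, -1, 0, 0, 0, 0.2], [0, -0.33, -1, 0, 0, 0, 0.2], [0, -0.33, -1, 0, 0, 0, 0.2]],
  ],
)

```text
time_s: 1.4
tool_pos: [426.7, 445.0, 218.7]
orientation: [0.539, -0.457, -0.539, -0.457]
wrist_force: [0.5, -0.3, -0.1]
grip_width: 0.204
```

Call:
jog_arm(
  targets=[
    [[0, -0.33, -1, 0, 0, 0, 0.2], [0, -0.33, -1, 0, 0, 0, 0.2], [0, -0.33, -1, 0, 0, 0, 0.2], [0, -0.33, -1, 0, 0, 0, 0.2], [0, -0.33, -1, 0, 0, 0, 0.2]],
  ],
)

```text
time_s: 2.02
tool_pos: [475.7, 351.5, 218.6]
orientation: [0.539, -0.457, -0.539, -0.457]
wrist_force: [-0.7, -1.0, -0.1]
grip_width: 0.202
```

Call:
jog_arm(
  targets=[
    [[0, -0.33, -1, 0, 0, 0, 0.2], [0, -0.33, -1, 0, 0, 0, 0.2], [0, -0.33, -1, 0, 0, 0, 0.2], [0, -0.33, -1, 0, 0, 0, 0.2], [0, -0.33, -1, 0, 0, 0, 0.2]],
  ],
)

```text
time_s: 2.65
tool_pos: [524.6, 258.3, 218.6]
orientation: [0.539, -0.457, -0.539, -0.457]
wrist_force: [0.4, -0.4, 0.6]
grip_width: 0.199
```

Call:
jog_arm(
  targets=[
    [[0, -0.33, -1, 0, 0, 0, 0.2], [0, -0.33, -1, 0, 0, 0, 0.2], [0, -0.33, -1, 0, 0, 0, 0.2], [0, -0.33, -1, 0, 0, 0, 0.2], [0, -0.33, -1, 0, 0, 0, 0.2]],
  ],
)

```text
time_s: 3.28
tool_pos: [573.5, 165.0, 218.7]
orientation: [0.539, -0.457, -0.539, -0.457]
wrist_force: [0.3, 0.6, -0.4]
grip_width: 0.197
```

Call:
jog_arm(
  targets=[
    [[0, -0.33, -1, 0, 0, 0, 0.2], [0, -0.33, -1, 0, 0, 0, 0.2], [0, -0.33, -1, 0, 0, 0, 0.2], [0, -0.33, -1, 0, 0, 0, 0.2], [0, -0.33, -1, 0, 0, 0, 0.2]],
  ],
)

```text
time_s: 3.9
tool_pos: [622.4, 71.7, 218.6]
orientation: [0.539, -0.457, -0.539, -0.457]
wrist_force: [0.1, 0.5, 0.6]
grip_width: 0.2
```

Call:
jog_arm(
  targets=[
    [[0, -0.3, -1, 0, 0, 0, 0.2], [0, 0, 0, 0, 0, 0, 0.2]],
  ],
)

```text
time_s: 4.15
tool_pos: [631.5, 52.1, 218.5]
orientation: [0.539, -0.458, -0.538, -0.458]
wrist_force: [0.3, 0.4, 0.0]
grip_width: 0.199
```

```bash
cat > snap.py <<'E'
import sys
from h import *
from workcell import r, vision
def snap(name,tag):
    s=r.read_state(); d=vision.get_image(name)
    d["pose"]=s; pickle.dump(d,open(f"pics/{tag}.pkl","wb")); cv2.imwrite(f"pics/{tag}.png",d["pixels"][:,:,::-1])
    print(s["time_s"],s["tool_pos"].round(1),"F",s["wrist_force"].round(2),"g",round(s["grip_width"],3))
    return d
if __name__=="__main__": snap(sys.argv[1],sys.argv[2])
E
python3 snap.py wrist w1
```

```text
4.15 [631.5  52.1 218.5] F [0.25 0.41 0.01] g 0.199
```

View pics/w1.png

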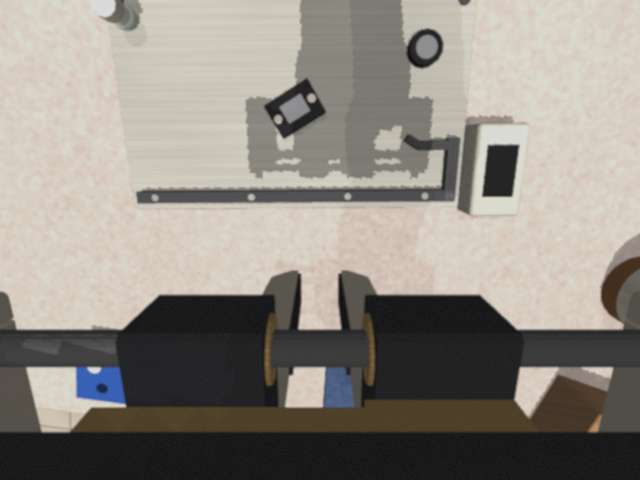

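Wrist view shows the whole stage: rail along row ~195, cols 137–457; corner pocket near (445,190), lip flare tip (407,138), chip near (295,108), round chip (426,48), vial (108,5). I'll zoom to refine.

```bash
python3 - <<'E'
from h import *
d=pickle.load(open("pics/w1.pkl","rb"))
im=d["pixels"][60:220,:,::-1]
z=lambda a,b,c,e,f:cv2.resize(d["pixels"][a:b,c:e,::-1],None,fx=f,fy=f,interpolation=cv2.INTER_CUBIC)
cv2.imwrite("pics/w1a.png",np.vstack([z(120,216,390,480,8)[:,:720][:768]])[:600])
cv2.imwrite("pics/w1b.png",z(70,145,255,335,8))
cv2.imwrite("pics/w1c.png",z(175,215,125,205,8))
cv2.imwrite("pics/w1a.png",z(125,213,390,490,6))
E
```

```text
(no output)
```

View pics/w1a.png

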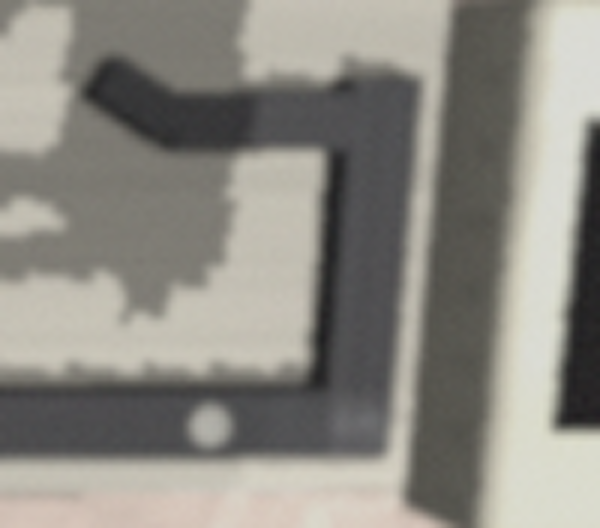

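View pics/w1b.png

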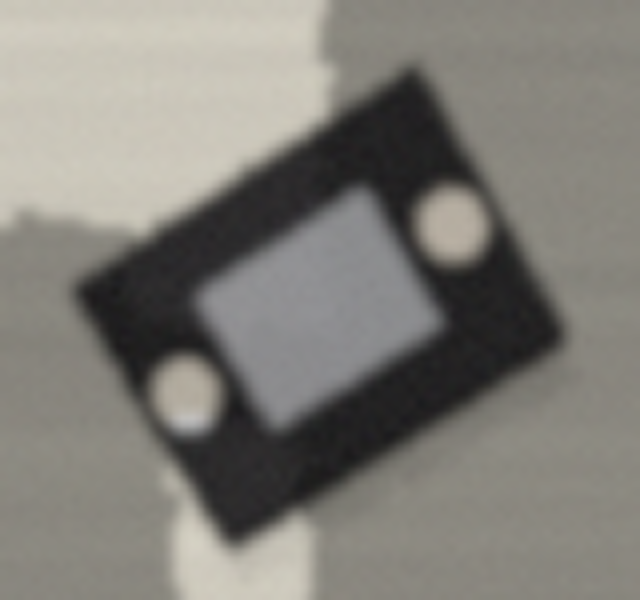

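View pics/w1c.png

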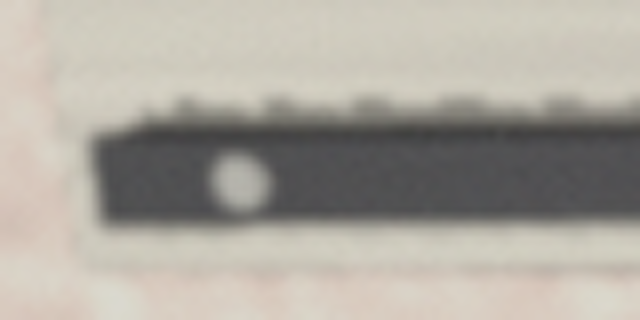

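```bash
python3 - <<'E'
from h import *
d=pickle.load(open("pics/w1.pkl","rb"))
o=lambda p,s,x,y:np.array([x,y])+(np.array(p,float)+.5)/s-.5
img=np.vstack([o([(384,455),(330,391),(418,78),(172,149)],6,390,125),o([(103,221),(95,138)],8,125,175)])
st=np.array([(82,162),(70,150),(18,162),(30,121),(82,-170),(70,-170)],float)
w=ray_plane(d,img,22,d["pose"])[:,:2]
mc,sc=w.mean(0),st.mean(0)
U,S,V=np.linalg.svd((st-sc).T@(w-mc)); Rm=V.T@U.T
yaw=np.arctan2(Rm[1,0],Rm[0,0]); t=mc-Rm@sc
print("yaw",yaw,"t",t); print((w-t)@Rm-st)
c=ray_plane(d,o([(415,65),(565,335),(235,547),(75,290)],8,255,70),24,d["pose"])[:,:2]
a=ts(c,yaw,t); print(a,a.mean(0)); e=a[0]-a[3]; print(np.degrees(np.arctan2(-e[0],e[1])),np.linalg.norm(a-np.roll(a,1,0),axis=1))
print("round",ts(ray_plane(d,[(426,48)],24,d["pose"])[:,:2],yaw,t))
E
```

```text
yaw 0.16852249875912417 t [542.44039437  16.03749886]
[[-0.46974679 -1.33637902]
 [ 0.37640722  0.36604681]
 [ 0.58957896 -1.40515253]
 [-0.24288772 -0.45719473]
 [-0.71621474  1.18625751]
 [ 0.46286308  1.64642196]]
[[-37.15255251   9.43612293]
 [ -6.71376859  27.1902222 ]
 [ 17.82430168 -13.72198953]
 [-12.2573712  -32.1389089 ]] [-9.57484766 -2.30863832]
30.913227675635586 [48.45877963 35.23815557 47.7066658  35.27165948]
round [[-61.95839161 121.24499752]]
```

```bash
sed -i 's/^YAW,T0=.*/YAW,T0=0.1675,np.array([542.0,15.8])/' h.py; cat > pl.py <<'E'
import sys
from h import *
from workcell import r
# pl.py sx sy z jawangle_deg(stage) [step]
a=[float(v) for v in sys.argv[1:]]
s=r.read_state(); R0=R.from_quat(s["orientation"]).as_matrix()
print("t",round(s["time_s"],2),"stage tcp",ts(s["tool_pos"][:2]).round(2),"z",s["tool_pos"][2].round(2),"F stage",(ts(s["wrist_force"][:2],YAW,np.zeros(2))).round(2),s["wrist_force"][2].round(2))
if a: plan(s["tool_pos"],R0,[*tw(a[:2])[0],a[2]],Rt_down(YAW+np.radians(a[3])),step=a[4] if len(a)>4 else 20)
E
python3 pl.py -58 -5 100 90;  python3 pl.py -58 -5 14 90
```

```text
t 4.2 stage tcp [[94.06 22.44]] z 218.47 F stage [[-0.09  0.33]] -0.09
remaining rotvec deg [-0.3  0.  -0. ]
[0.78, 1.0, -0.19, -0.05, 0.0, -0.0]
[0.78, 1.0, -0.18, 0.0, 0.0, -0.0]
[0.78, 1.0, -0.18, 0.0, 0.0, -0.0]
[0.78, 1.0, -0.18, 0.0, 0.0, -0.0]
[0.78, 1.0, -0.18, 0.0, 0.0, -0.0]
[0.78, 1.0, -0.18, 0.0, 0.0, -0.0]
[0.78, 1.0, -0.18, 0.0, 0.0, -0.0]
[0.47, 0.6, -0.1, 0.0, 0.0, -0.0]
8 end [485.65491883   1.2988881   99.90027228]
t 4.2 stage tcp [[94.06 22.44]] z 218.47 F stage [[-0.09  0.33]] -0.09
remaining rotvec deg [-0.3  0.  -0. ]
[1.0, 0.74, -0.14, -0.05, 0.0, -0.0]
[1.0, 0.74, -0.13, 0.0, 0.0, -0.0]
[1.0, 0.74, -0.13, 0.0, 0.0, -0.0]
[1.0, 0.74, -0.13, 0.0, 0.0, -0.0]
[1.0, 0.75, -0.14, 0.0, 0.0, -0.0]
[1.0, 0.74, -0.13, 0.0, 0.0, -0.0]
[1.0, 0.75, -0.14, 0.0, 0.0, -0.0]
[1.0, 0.74, -0.13, 0.0, 0.0, -0.0]
[1.0, 0.75, -0.14, 0.0, 0.0, -0.0]
[1.0, 0.74, -0.13, 0.0, 0.0, -0.0]
[0.23, 0.17, -0.03, 0.0, 0.0, -0.0]
11 end [485.64395742   1.28374921  13.90026984]
```

Call:
jog_arm(
  targets=[
    [[0.8, 1, -0.18, -0.05, 0, 0, 0.2], [0.8, 1, -0.18, 0, 0, 0, 0.2], [0.8, 1, -0.18, 0, 0, 0, 0.2], [0.8, 1, -0.18, 0, 0, 0, 0.2], [0.8, 1, -0.18, 0, 0, 0, 0.2]],
  ],
)

```text
time_s: 4.82
tool_pos: [534.4, 20.8, 138.4]
orientation: [-0.541, 0.455, 0.541, 0.456]
wrist_force: [-0.4, -0.1, -0.5]
grip_width: 0.202
```

Call:
jog_arm(
  targets=[
    [[0.8, 1, -0.18, 0, 0, 0, 0.2], [0.8, 1, -0.18, 0, 0, 0, 0.2], [0.5, 0.6, -0.1, 0, 0, 0, 0.2], [0, 0, 0, 0, 0, 0, 0.2]],
  ],
)

```text
time_s: 5.32
tool_pos: [484.5, 2.6, 96.3]
orientation: [-0.54, 0.456, 0.541, 0.455]
wrist_force: [1.1, 0.5, -0.9]
grip_width: 0.195
```

```bash
python3 pl.py -58 -5 14 90; python3 snap.py wrist w2
```

```text
t 5.33 stage tcp [[-58.93  -3.41]] z 96.35 F stage [[1.13 0.36]] -0.86
remaining rotvec deg [ 0.2  0.  -0.1]
[1.0, -0.01, -0.02, 0.03, 0.0, -0.02]
[1.0, -0.01, -0.02, -0.0, 0.0, 0.0]
[1.0, -0.01, -0.02, -0.0, 0.0, 0.0]
[1.0, -0.02, -0.02, -0.0, 0.0, 0.0]
[0.12, 0.0, -0.0, -0.0, 0.0, 0.0]
5 end [485.70301164   1.23882731  13.9465756 ]
5.325 [484.5   2.6  96.3] F [ 1.05  0.54 -0.86] g 0.195
```

View pics/w2.png

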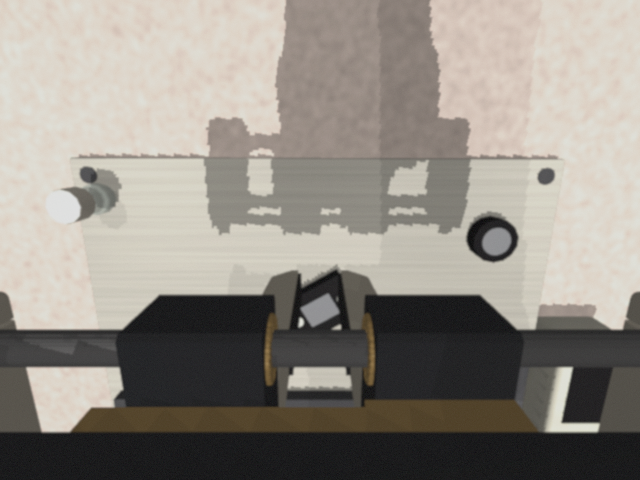

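Call:
jog_arm(
  targets=[
    [[1, -0.01, -0.02, 0, 0, 0, 0.2], [1, 0, -0.02, 0, 0, 0, 0.2], [1, 0, -0.02, 0, 0, 0, 0.2], [0.95, 0, -0.02, 0, 0, 0, 0.2], [0, 0, 0, 0, 0, 0, 0.2]],
  ],
)

```text
time_s: 6.0
tool_pos: [486.5, 1.1, 17.1]
orientation: [-0.54, 0.456, 0.541, 0.456]
wrist_force: [-0.6, 0.6, 0.2]
grip_width: 0.201
```

```bash
python3 pl.py 10 -5 14 90 5
```

```text
t 6.0 stage tcp [[-57.17  -5.22]] z 17.08 F stage [[-0.49  0.69]] 0.2
remaining rotvec deg [ 0.2  0.  -0. ]
[0.01, -0.25, 0.0, 0.03, 0.0, -0.01]
[0.01, -0.25, 0.0, -0.0, 0.0, 0.0]
[0.01, -0.25, 0.0, -0.0, 0.0, 0.0]
[0.01, -0.25, 0.0, -0.0, 0.0, 0.0]
[0.01, -0.25, 0.0, -0.0, 0.0, 0.0]
[0.01, -0.25, 0.0, -0.0, 0.0, 0.0]
[0.01, -0.25, 0.0, -0.0, 0.0, 0.0]
[0.01, -0.25, 0.0, -0.0, 0.0, 0.0]
[0.01, -0.25, 0.0, -0.0, 0.0, 0.0]
[0.01, -0.25, 0.0, -0.0, 0.0, 0.0]
[0.02, -0.25, 0.0, -0.0, 0.0, 0.0]
[0.01, -0.25, 0.0, -0.0, 0.0, 0.0]
[0.02, -0.25, 0.01, -0.0, 0.0, 0.0]
[0.01, -0.11, 0.0, -0.0, 0.0, 0.0]
14 end [552.73253153  12.51489495  13.90163876]
```

Call:
jog_arm(
  targets=[
    [[0.13, -0.25, 0, 0, 0, 0, 0.2], [0, -0.25, 0, 0, 0, 0, 0.2], [0, -0.25, 0, 0, 0, 0, 0.2], [0, -0.25, 0, 0, 0, 0, 0.2], [0, -0.25, 0, 0, 0, 0, 0.2]],
  ],
)

```text
time_s: 6.62
tool_pos: [511.1, 4.6, 15.2]
orientation: [0.541, -0.456, -0.54, -0.456]
wrist_force: [-0.2, 0.5, 0.4]
grip_width: 0.204
```

Call:
jog_arm(
  targets=[
    [[0, -0.25, 0, 0, 0, 0, 0.2], [0, -0.25, 0, 0, 0, 0, 0.2], [0, -0.25, 0, 0, 0, 0, 0.2], [0, 0, 0, 0, 0, 0, 0.2]],
  ],
)

```text
time_s: 7.12
tool_pos: [526.0, 7.2, 15.0]
orientation: [0.541, -0.456, -0.54, -0.456]
wrist_force: [-0.1, -0.2, 0.1]
grip_width: 0.197
```

```bash
python3 pl.py; python3 snap.py wrist w3;python3 snap.py top t3; python3 - <<'E'
from h import *
d=pickle.load(open("pics/t3.pkl","rb"))
cv2.imwrite("pics/t3c.png",cv2.resize(d["pixels"][195:310,205:405,::-1],None,fx=4,fy=4,interpolation=cv2.INTER_CUBIC))
E
```

```text
t 7.12 stage tcp [[-17.19  -5.81]] z 14.99 F stage [[-0.16 -0.21]] 0.08
7.125 [526.    7.2  15. ] F [-0.13 -0.24  0.08] g 0.197
7.175 [525.7   7.1  15. ] F [-0.69  0.01 -1.01] g 0.197
```

View pics/w3.png

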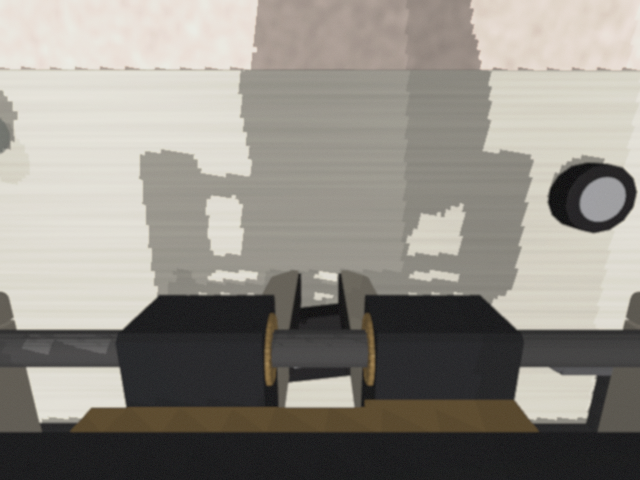

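View pics/t3c.png

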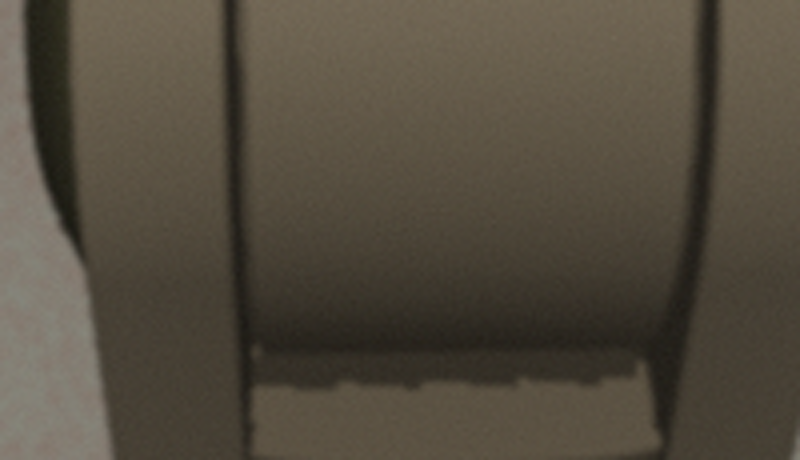

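Call:
jog_arm(
  targets=[
    [[0, -0.25, 0, 0, 0, 0, 0.2], [0, -0.25, 0, 0, 0, 0, 0.2], [0, -0.25, 0, 0, 0, 0, 0.2], [0, -0.25, 0, 0, 0, 0, 0.2], [0, -0.25, 0, 0, 0, 0, 0.2]],
  ],
)

```text
time_s: 7.85
tool_pos: [550.5, 11.4, 15.0]
orientation: [0.54, -0.456, -0.54, -0.456]
wrist_force: [-0.7, -0.5, 0.3]
grip_width: 0.202
```

Call:
jog_arm(
  targets=[
    [[0, -0.2, 0, 0, 0, 0, 0.2], [0, -0.2, 0, 0, 0, 0, 0.2], [0, -0.1, 0, 0, 0, 0, 0.2], [0, 0, 0, 0, 0, 0, 0.2]],
  ],
)

```text
time_s: 8.35
tool_pos: [560.2, 13.1, 15.0]
orientation: [0.541, -0.456, -0.54, -0.456]
wrist_force: [-0.3, -0.6, -0.3]
grip_width: 0.201
```

```bash
python3 pl.py; python3 snap.py wrist w4;python3 snap.py scene s4; python3 - <<'E'
from h import *
d=pickle.load(open("pics/s4.pkl","rb"))
cv2.imwrite("pics/s4c.png",cv2.resize(d["pixels"][200:310,230:410,::-1],None,fx=4,fy=4,interpolation=cv2.INTER_CUBIC))
E
```

```text
t 8.35 stage tcp [[17.45 -5.72]] z 15.01 F stage [[-0.36 -0.54]] -0.31
8.35 [560.2  13.1  15. ] F [-0.27 -0.59 -0.31] g 0.201
8.4 [560.1  13.   15. ] F [ 0.05  0.88 -0.23] g 0.199
```

View pics/w4.png

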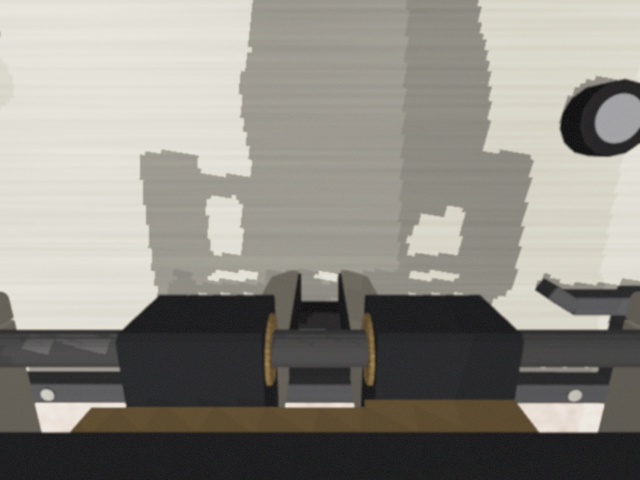

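View pics/s4c.png

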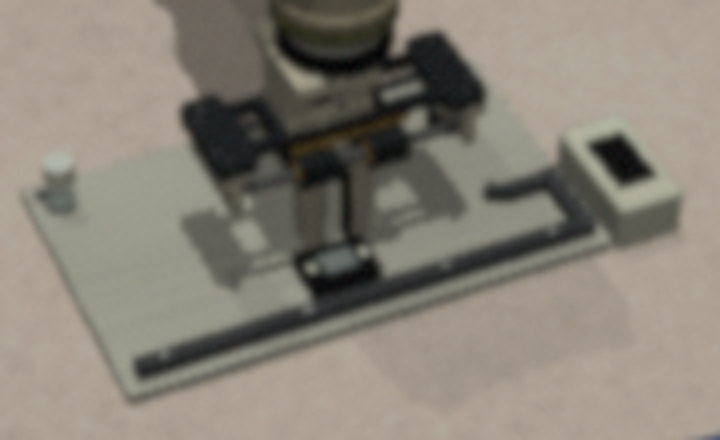

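Call:
jog_arm(
  targets=[
    [[0, -0.1, 0, 0, 0, 0, 0.2], [0, -0.1, 0, 0, 0, 0, 0.2], [0, -0.1, 0, 0, 0, 0, 0.2], [0, -0.05, 0, 0, 0, 0, 0.2], [0, 0, 0, 0, 0, 0, 0.2]],
  ],
)

```text
time_s: 9.07
tool_pos: [567.0, 14.2, 15.0]
orientation: [0.541, -0.456, -0.54, -0.456]
wrist_force: [-0.5, 1.3, 0.4]
grip_width: 0.199
```

Call:
jog_arm(
  targets=[
    [[0, -0.05, 0, 0, 0, 0, 0.2], [0, 0, 0, 0, 0, 0, 0.2]],
  ],
)

```text
time_s: 9.32
tool_pos: [567.3, 14.3, 15.0]
orientation: [-0.54, 0.456, 0.541, 0.456]
wrist_force: [-2.4, -0.8, 1.9]
grip_width: 0.2
```

```bash
python3 pl.py
```

```text
t 9.32 stage tcp [[24.72 -5.73]] z 14.98 F stage [[-2.47 -0.43]] 1.88
```

Call:
jog_arm(
  targets=[
    [[0, -0.05, 0, 0, 0, 0, 0.2], [0, 0, 0, 0, 0, 0, 0.2], [0, 0, 0, 0, 0, 0, 0.2]],
  ],
)

```text
time_s: 9.7
tool_pos: [567.3, 14.3, 14.9]
orientation: [-0.54, 0.457, 0.541, 0.455]
wrist_force: [-6.4, -0.6, 3.8]
grip_width: 0.199
```

Call:
jog_arm(
  targets=[
    [[0, -0.08, 0, 0, 0, 0, 0.2], [0, 0, 0, 0, 0, 0, 0.2], [0, 0, 0, 0, 0, 0, 0.2]],
  ],
)

```text
time_s: 10.07
tool_pos: [567.4, 14.2, 14.8]
orientation: [-0.539, 0.458, 0.542, 0.454]
wrist_force: [-9.9, -0.8, 6.4]
grip_width: 0.199
```

```bash
python3 pl.py; python3 snap.py wrist w5;python3 snap.py scene s5; python3 - <<'E'
from h import *
d=pickle.load(open("pics/s5.pkl","rb"))
a=cv2.resize(d["pixels"][200:310,230:410,::-1],None,fx=4,fy=4,interpolation=cv2.INTER_CUBIC)
cv2.imwrite("pics/s5c.png",a)
d=pickle.load(open("pics/w5.pkl","rb"))
cv2.imwrite("pics/w5c.png",cv2.resize(d["pixels"][270:420,270:380,::-1],None,fx=4,fy=4,interpolation=cv2.INTER_CUBIC))
E
```

```text
t 10.07 stage tcp [[24.78 -5.76]] z 14.8 F stage [[-9.89  0.85]] 6.41
10.075 [567.4  14.2  14.8] F [-9.89 -0.81  6.41] g 0.199
10.125 [567.4  14.3  14.8] F [-8.44 -1.55  6.83] g 0.202
```

View pics/w5c.png

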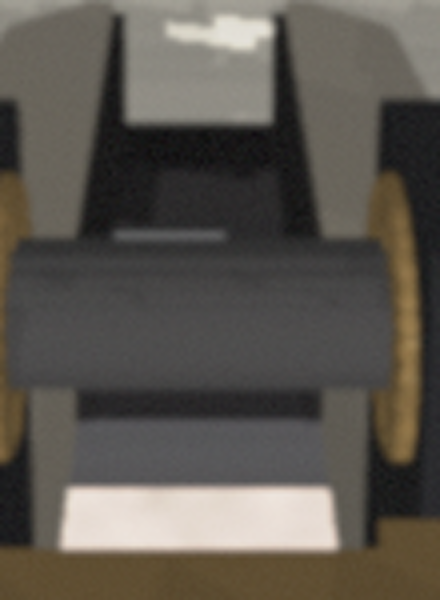

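View pics/s5c.png

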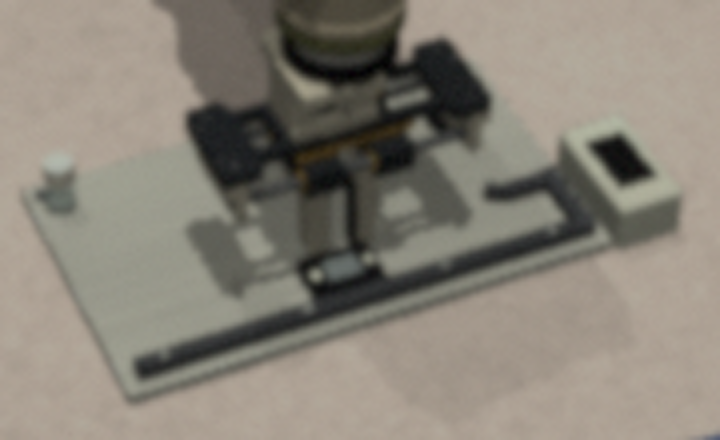

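```bash
python3 - <<'E'
from h import *
print(T0-1.7*np.array([np.cos(YAW),np.sin(YAW)]))
E
sed -i 's/^YAW,T0=.*/YAW,T0=0.1675,np.array([540.3,15.5])/' h.py; python3 pl.py
```

```text
[540.32379211  15.51657964]
t 10.18 stage tcp [[26.5  -5.75]] z 14.81 F stage [[-8.94  0.26]] 6.7
```

Call:
jog_arm(
  targets=[
    [[0, 0.5, 0, 0, 0, 0, 0.2], [0, 1, 0, 0, 0, 0, 0.2], [-1, 0, 0, 0, 0, 0, 0.2], [-1, 0, -1, 1, 0, 0, 0.1], [-1, 0, -1, 1, 0, 0, 0]],
  ],
)

```text
time_s: 10.8
tool_pos: [546.3, -30.2, 75.8]
orientation: [-0.49, 0.51, 0.489, 0.511]
wrist_force: [0.1, -0.4, 0.3]
grip_width: 0.041
```

```bash
python3 pl.py 48 -75 110 0; python3 snap.py wrist w6
```

```text
t 10.8 stage tcp [[ -1.74 -46.02]] z 75.77 F stage [[ 0.02 -0.44]] 0.28
remaining rotvec deg [77.9  0.1  0.1]
[-0.62, -1.0, -0.33, 1.0, 0.0, 0.0]
[-0.61, -1.0, -0.21, 1.0, 0.0, 0.0]
[-0.48, -0.8, -0.09, 1.0, 0.0, 0.0]
[0.0, -0.0, 0.0, 1.0, 0.0, 0.0]
[0.0, -0.0, 0.0, 1.0, 0.0, 0.0]
[0.0, -0.0, 0.0, 1.0, 0.0, 0.0]
[0.0, -0.0, 0.0, 1.0, 0.0, 0.0]
[0.0, -0.0, 0.0, 1.0, 0.0, 0.0]
[0.0, -0.0, 0.0, 1.0, 0.0, 0.0]
[0.0, -0.0, 0.0, 1.0, 0.0, 0.0]
[0.0, -0.0, 0.0, 1.0, 0.01, 0.0]
[0.0, -0.0, 0.0, 1.0, 0.0, 0.0]
[0.0, 0.0, 0.0, 0.99, 0.01, 0.0]
13 end [600.098503   -50.46108468 110.05960157]
10.8 [546.3 -30.2  75.8] F [ 0.1  -0.43  0.28] g 0.041
```

View pics/w6.png

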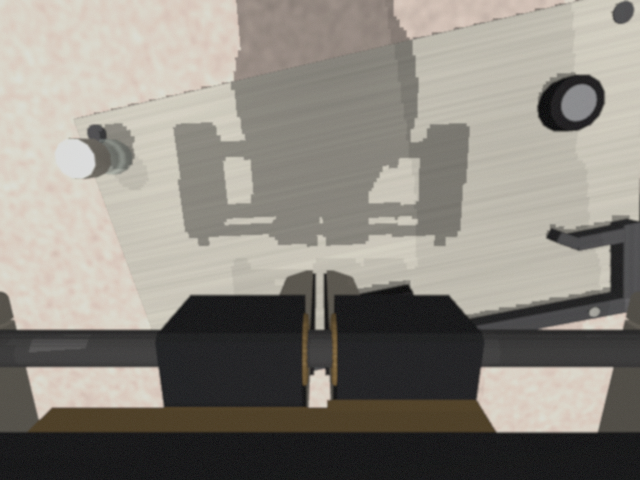

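Call:
jog_arm(
  targets=[
    [[-0.6, -1, -0.33, 1, 0, 0, 0], [-0.6, -1, -0.2, 1, 0, 0, 0], [-0.5, -0.8, -0.1, 1, 0, 0, 0], [0, 0, 0, 1, 0, 0, 0], [0, 0, 0, 1, 0, 0, 0]],
  ],
)

```text
time_s: 11.48
tool_pos: [600.0, -49.9, 108.8]
orientation: [-0.341, 0.619, 0.34, 0.62]
wrist_force: [0.3, -0.5, -0.6]
grip_width: 0.005
```

Call:
jog_arm(
  targets=[
    [[0, 0, 0, 1, 0, 0, 0], [0, 0, 0, 1, 0, 0, 0], [0, 0, 0, 1, 0, 0, 0], [0, 0, 0, 1, 0, 0, 0], [0, 0, 0, 1, 0, 0, 0]],
  ],
)

```text
time_s: 12.1
tool_pos: [599.8, -49.8, 108.7]
orientation: [-0.169, 0.686, 0.168, 0.687]
wrist_force: [-0.0, -0.3, -1.0]
grip_width: 0.006
```

Call:
jog_arm(
  targets=[
    [[0, 0, 0, 1, 0, 0, 0], [0, 0, 0, 1, 0, 0, 0], [0, 0, 0, 1, 0, 0, 0], [0, 0, 0, 0, 0, 0, 0]],
  ],
)

```text
time_s: 12.6
tool_pos: [599.6, -49.7, 108.7]
orientation: [-0.061, 0.704, 0.06, 0.705]
wrist_force: [-0.1, 0.4, -0.3]
grip_width: 0.0
```

```bash
python3 pl.py 48 -75 15 0; python3 snap.py wrist w7
```

```text
t 12.6 stage tcp [[ 47.61 -74.21]] z 108.67 F stage [[-0.05  0.44]] -0.28
remaining rotvec deg [0.2 0.  0.1]
[1.0, -0.01, 0.0, 0.04, 0.0, 0.01]
[1.0, -0.01, 0.0, -0.0, 0.0, -0.0]
[1.0, -0.01, 0.01, -0.0, 0.0, -0.0]
[1.0, -0.01, 0.0, -0.0, 0.0, -0.0]
[0.68, 0.0, 0.01, -0.0, 0.0, -0.0]
5 end [600.16871356 -50.46303427  15.07169096]
12.6 [599.6 -49.7 108.7] F [-0.12  0.42 -0.28] g 0.0
```

View pics/w7.png

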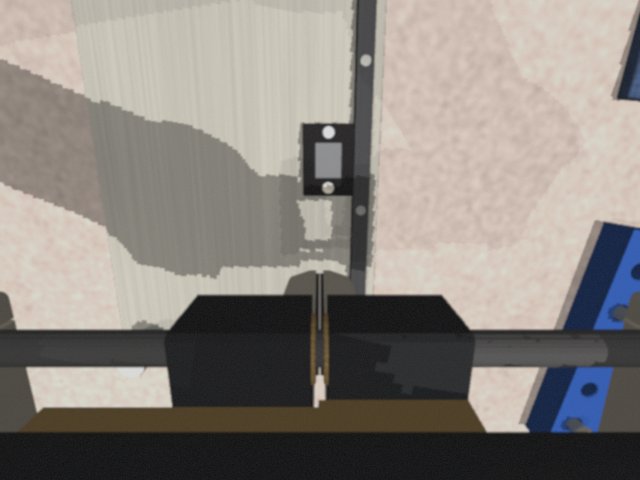

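```bash
python3 - <<'E'
from h import *
d=pickle.load(open("pics/w7.pkl","rb"))
cv2.imwrite("pics/w7c.png",cv2.resize(d["pixels"][100:220,280:390,::-1],None,fx=5,fy=5,interpolation=cv2.INTER_CUBIC))
f=lambda p,z:ts(ray_plane(d,p,z,d["pose"])[:,:2]).round(1)
print("chip",f([(302,124),(353,124),(302,195),(351,195)],24))
print("rail far edge ",f([(372,20),(371,110),(367,250)],22))
E
```

```text
chip [[ 36.5   9.8]
 [ 71.3  10. ]
 [ 36.1 -38.7]
 [ 71.2 -38.6]]
rail far edge  [[ 81.8  73.7]
 [ 83.4  19.2]
 [ 84.6 -80.3]]
```

View pics/w7c.png

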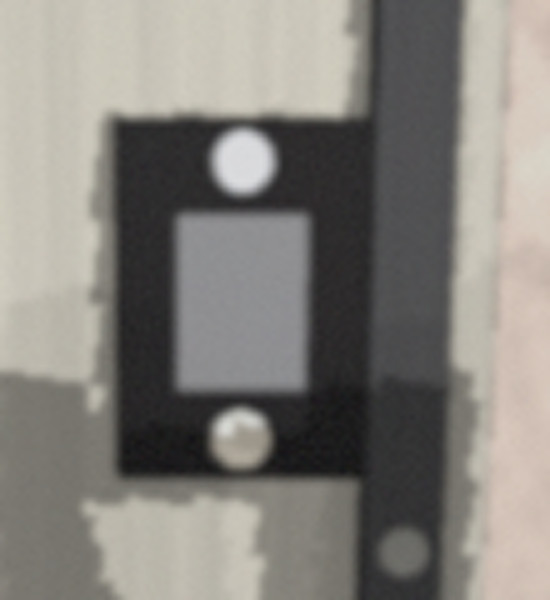

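Call:
jog_arm(
  targets=[
    [[1, 0, 0, 0.04, 0, 0, 0], [1, 0, 0, 0, 0, 0, 0], [1, 0, 0, 0, 0, 0, 0], [1, 0, 0, 0, 0, 0, 0], [0.65, 0, 0, 0, 0, 0, 0]],
  ],
)

```text
time_s: 13.28
tool_pos: [599.3, -50.1, 15.1]
orientation: [-0.059, 0.705, 0.059, 0.705]
wrist_force: [-0.1, 0.2, 0.2]
grip_width: 0.006
```

Call:
jog_arm(
  targets=[
    [[0, 0.5, 0, 0, 0, 0, 0], [0, 0.5, 0, 0, 0, 0, 0], [0, 0, 0, 0, 0, 0, 0]],
  ],
)

```text
time_s: 13.65
tool_pos: [596.4, -28.6, 16.7]
orientation: [-0.059, 0.704, 0.059, 0.705]
wrist_force: [-0.1, -0.2, -0.6]
grip_width: 0.004
```

```bash
python3 pl.py 48 92 15 0; python3 snap.py wrist w8
```

```text
t 13.65 stage tcp [[ 48.   -52.86]] z 16.69 F stage [[-0.1  -0.23]] -0.57
remaining rotvec deg [ 0.   0.1 -0. ]
[0.01, 1.0, 0.0, 0.0, 0.01, -0.0]
[0.01, 1.0, 0.0, 0.0, -0.0, -0.0]
[0.01, 1.0, 0.0, 0.0, -0.0, -0.0]
[0.01, 1.0, 0.0, 0.0, -0.0, -0.0]
[0.01, 1.0, 0.0, 0.0, -0.0, -0.0]
[0.02, 1.0, 0.0, 0.0, -0.0, -0.0]
[0.01, 1.0, 0.0, 0.0, -0.0, -0.0]
[0.01, 0.24, 0.0, 0.0, -0.0, -0.0]
8 end [572.29658076 114.15781743  14.95695334]
13.65 [596.4 -28.6  16.7] F [-0.06 -0.24 -0.57] g 0.004
```

View pics/w8.png

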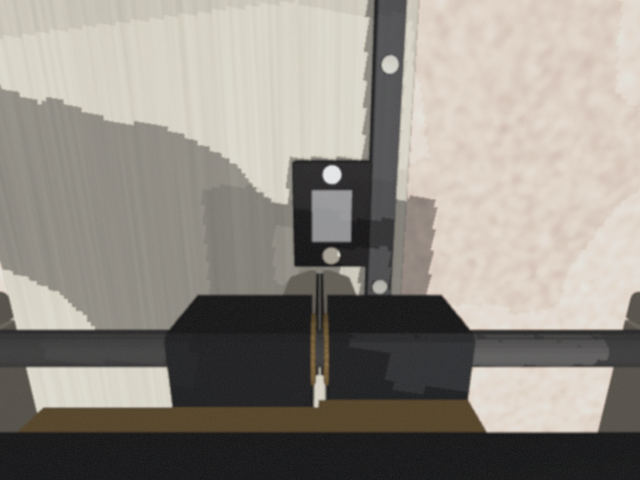

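Call:
jog_arm(
  targets=[
    [[0.08, 0.25, 0, 0, 0, 0, 0], [0, 0.25, 0, 0, 0, 0, 0], [0, 0.25, 0, 0, 0, 0, 0], [0, 0.25, 0, 0, 0, 0, 0], [0, 0.25, 0, 0, 0, 0, 0]],
  ],
)

```text
time_s: 14.32
tool_pos: [592.0, -5.4, 14.4]
orientation: [-0.058, 0.705, 0.058, 0.705]
wrist_force: [-1.1, 0.0, 1.1]
grip_width: 0.004
```

Call:
jog_arm(
  targets=[
    [[0, 0.25, 0, 0, 0, 0, 0], [0, 0.25, 0, 0, 0, 0, 0], [0, 0.25, 0, 0, 0, 0, 0], [0, 0.25, 0, 0, 0, 0, 0], [0, 0.1, 0, 0, 0, 0, 0]],
  ],
)

```text
time_s: 14.95
tool_pos: [588.4, 16.5, 14.4]
orientation: [-0.058, 0.705, 0.059, 0.705]
wrist_force: [-0.1, -0.3, -1.2]
grip_width: 0.006
```

```bash
python3 pl.py 48 92 15 0; python3 snap.py wrist w9
```

```text
t 14.95 stage tcp [[47.56 -6.98]] z 14.4 F stage [[-0.11 -0.33]] -1.15
remaining rotvec deg [-0.1 -0.  -0. ]
[-0.01, 1.0, 0.0, -0.02, -0.0, -0.0]
[-0.0, 1.0, 0.01, 0.0, -0.0, -0.0]
[-0.01, 1.0, 0.0, 0.0, -0.0, -0.0]
[-0.0, 1.0, 0.01, 0.0, -0.0, -0.0]
[-0.01, 0.95, 0.0, 0.0, -0.0, -0.0]
5 end [572.27034868 114.23428004  15.00899788]
14.95 [588.4  16.5  14.4] F [-0.06 -0.35 -1.15] g 0.006
```

View pics/w9.png

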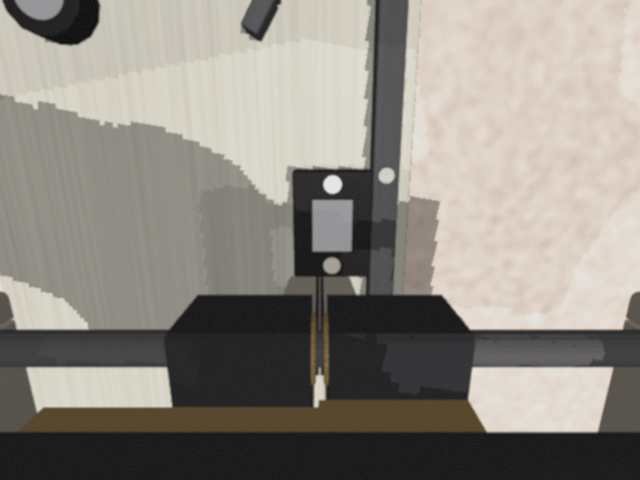

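Call:
jog_arm(
  targets=[
    [[0, 0.25, 0, 0, 0, 0, 0], [0, 0.25, 0, 0, 0, 0, 0], [0, 0.25, 0, 0, 0, 0, 0], [0, 0.25, 0, 0, 0, 0, 0], [0, 0.25, 0, 0, 0, 0, 0]],
  ],
)

```text
time_s: 15.62
tool_pos: [584.3, 41.1, 14.4]
orientation: [-0.058, 0.705, 0.058, 0.705]
wrist_force: [0.8, -0.4, 0.2]
grip_width: 0.008
```

Call:
jog_arm(
  targets=[
    [[0, 0.25, 0, 0, 0, 0, 0], [0, 0.25, 0, 0, 0, 0, 0], [0, 0.25, 0, 0, 0, 0, 0], [0, 0.25, 0, 0, 0, 0, 0], [0, 0.1, 0, 0, 0, 0, 0]],
  ],
)

```text
time_s: 16.25
tool_pos: [580.7, 62.9, 14.4]
orientation: [-0.058, 0.705, 0.059, 0.705]
wrist_force: [-0.3, -0.7, 0.1]
grip_width: 0.008
```

```bash
python3 pl.py 48 92 14.5 0; python3 snap.py wrist w10
```

```text
t 16.25 stage tcp [[47.69 40.03]] z 14.41 F stage [[-0.43 -0.63]] 0.11
remaining rotvec deg [-0.1 -0.  -0. ]
[-0.0, 1.0, 0.0, -0.02, -0.0, -0.0]
[-0.0, 1.0, 0.01, 0.0, -0.0, -0.0]
[-0.0, 0.6, 0.0, 0.0, -0.0, -0.0]
3 end [572.21031815 114.22866404  14.41724941]
16.25 [580.7  62.9  14.4] F [-0.32 -0.69  0.11] g 0.008
```

View pics/w10.png

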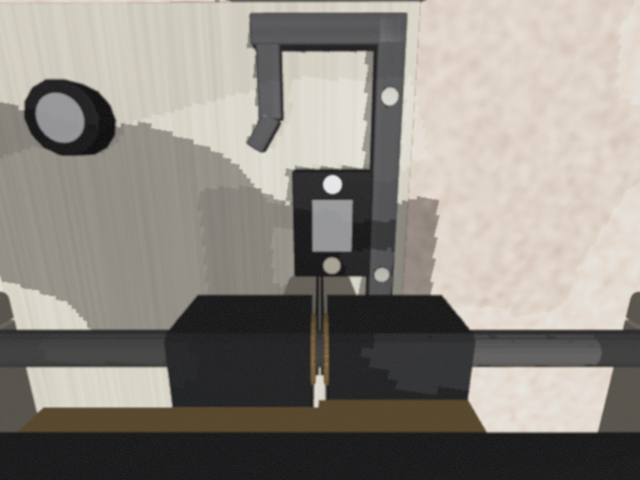

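Call:
jog_arm(
  targets=[
    [[0, 0.25, 0, 0, 0, 0, 0], [0, 0.25, 0, 0, 0, 0, 0], [0, 0.25, 0, 0, 0, 0, 0], [0, 0.25, 0, 0, 0, 0, 0], [0, 0.25, 0, 0, 0, 0, 0]],
  ],
)

```text
time_s: 16.92
tool_pos: [576.6, 87.4, 14.4]
orientation: [-0.058, 0.705, 0.058, 0.705]
wrist_force: [-0.0, -0.9, 0.1]
grip_width: 0.003
```

Call:
jog_arm(
  targets=[
    [[0, 0.25, 0, 0, 0, 0, 0], [0, 0.25, 0, 0, 0, 0, 0], [0, 0.25, 0, 0, 0, 0, 0], [0, 0.15, 0, 0, 0, 0, 0], [0, 0, 0, 0, 0, 0, 0]],
  ],
)

```text
time_s: 17.55
tool_pos: [573.7, 105.3, 14.4]
orientation: [-0.058, 0.705, 0.059, 0.705]
wrist_force: [-0.5, 0.2, -0.6]
grip_width: 0.004
```

```bash
python3 pl.py 48 92 14.5 0; python3 snap.py wrist w11
```

```text
t 17.55 stage tcp [[47.85 82.95]] z 14.42 F stage [[-0.46  0.27]] -0.61
remaining rotvec deg [-0.1  0.  -0. ]
[-0.0, 0.45, 0.01, -0.02, 0.0, -0.0]
1 end [572.36410261 114.17341926  14.42077397]
17.55 [573.7 105.3  14.4] F [-0.49  0.19 -0.61] g 0.004
```

View pics/w11.png

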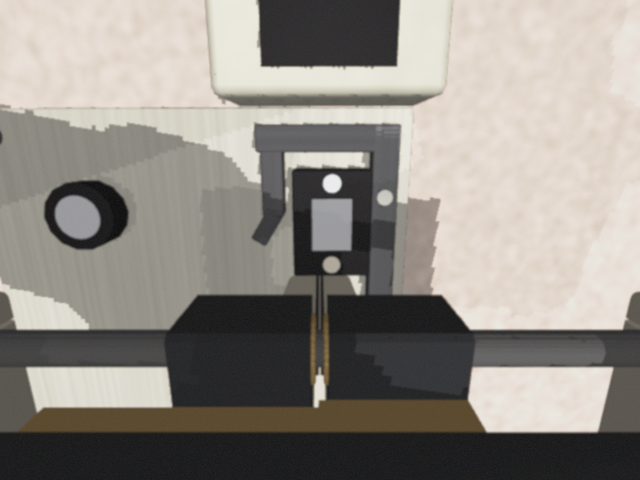

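Call:
jog_arm(
  targets=[
    [[0, 0.1, 0, 0, 0, 0, 0], [0, 0.1, 0, 0, 0, 0, 0], [0, 0.1, 0, 0, 0, 0, 0], [0, 0.05, 0, 0, 0, 0, 0], [0, 0, 0, 0, 0, 0, 0]],
  ],
)

```text
time_s: 18.23
tool_pos: [572.5, 111.9, 14.4]
orientation: [-0.058, 0.705, 0.058, 0.705]
wrist_force: [-0.3, 0.5, 0.1]
grip_width: 0.006
```

Call:
jog_arm(
  targets=[
    [[0, 0.05, 0, 0, 0, 0, 0], [0, 0.05, 0, 0, 0, 0, 0], [0, 0, 0, 0, 0, 0, 0]],
  ],
)

```text
time_s: 18.6
tool_pos: [572.4, 113.0, 14.5]
orientation: [-0.058, 0.705, 0.058, 0.705]
wrist_force: [-0.3, -4.0, -0.2]
grip_width: 0.005
```

```bash
python3 pl.py
```

```text
t 18.6 stage tcp [[47.88 90.76]] z 14.46 F stage [[-0.98 -3.84]] -0.19
```

Contact with the stop is showing. A little more push, then check.

Call:
jog_arm(
  targets=[
    [[0, 0.06, 0, 0, 0, 0, 0], [0, 0.04, 0, 0, 0, 0, 0], [0, 0, 0, 0, 0, 0, 0], [0, 0, 0, 0, 0, 0, 0]],
  ],
)

```text
time_s: 19.1
tool_pos: [572.3, 113.1, 14.5]
orientation: [-0.058, 0.704, 0.057, 0.705]
wrist_force: [2.1, -10.6, 0.8]
grip_width: 0.007
```

```bash
python3 pl.py; python3 snap.py wrist w12;python3 - <<'E'
from h import *
d=pickle.load(open("pics/w12.pkl","rb"))
cv2.imwrite("pics/w12c.png",cv2.resize(d["pixels"][120:300,245:415,::-1],None,fx=3.3,fy=3.3,interpolation=cv2.INTER_CUBIC))
E
```

```text
t 19.1 stage tcp [[47.86 90.85]] z 14.52 F stage [[  0.33 -10.81]] 0.75
19.1 [572.3 113.1  14.5] F [  2.12 -10.6    0.75] g 0.007
```

View pics/w12c.png

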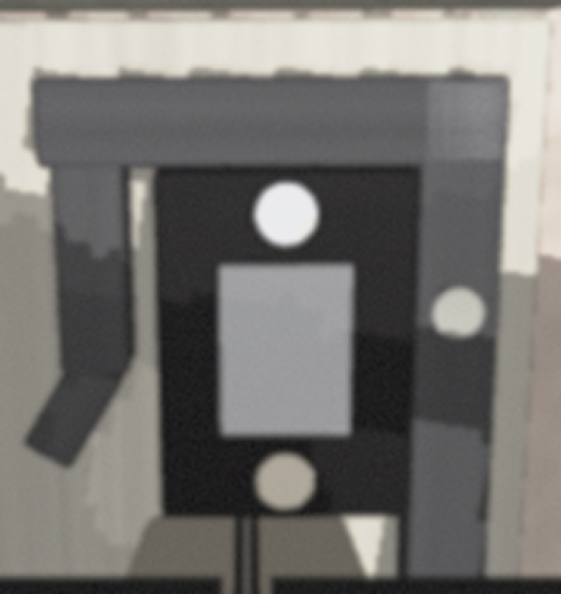

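Call:
jog_arm(
  targets=[
    [[0, -0.4, 0, 0, 0, 0, 0], [0, -1, 0, 0, 0, 0, 0], [-1, -0.5, 0, 0, 0, 0, 0], [-1, 0, 0, 0, 0, 0, 0], [-1, 0, 0, 0, 0, 0, 0]],
  ],
)

```text
time_s: 19.77
tool_pos: [578.2, 76.9, 75.1]
orientation: [-0.058, 0.705, 0.058, 0.705]
wrist_force: [-0.4, -0.2, 0.9]
grip_width: 0.008
```

Call:
jog_arm(
  targets=[
    [[-1, 0, 0, 0, 0, 0, 0], [-1, 0, 0, 0, 0, 0, 0], [-1, 0, 0, 0, 0, 0, 0], [-1, 0, 0, 0, 0, 0, 0], [0, 0, 0, 0, 0, 0, 0]],
  ],
)

```text
time_s: 20.4
tool_pos: [578.9, 77.5, 155.6]
orientation: [-0.058, 0.704, 0.058, 0.706]
wrist_force: [0.7, -0.3, -0.8]
grip_width: 0.005
```

```bash
python3 pl.py; python3 snap.py wrist w13;python3 - <<'E'
from h import *
d=pickle.load(open("pics/w13.pkl","rb"))
cv2.imwrite("pics/w13c.png",cv2.resize(d["pixels"][0:300,160:460,::-1],None,fx=2,fy=2,interpolation=cv2.INTER_CUBIC))
E
```

```text
t 20.4 stage tcp [[48.42 54.68]] z 155.61 F stage [[ 0.59 -0.45]] -0.85
20.4 [578.9  77.5 155.6] F [ 0.66 -0.35 -0.85] g 0.005
```

View pics/w13.png

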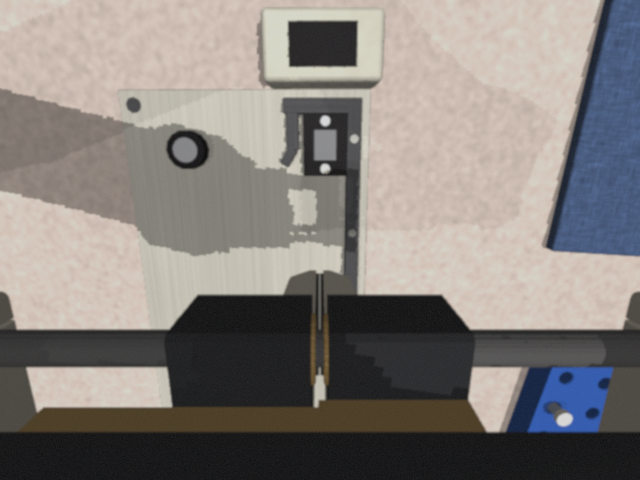

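View pics/w13c.png

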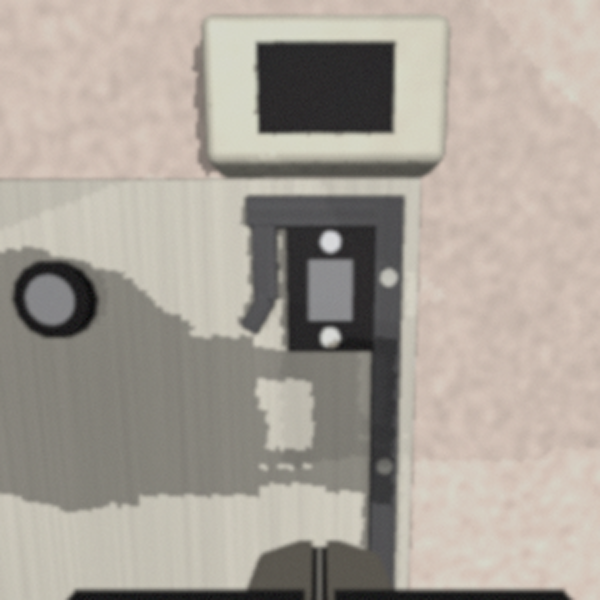

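```bash
python3 - <<'E'
from workcell import r
print(r.job_done()); print(r.read_state()["time_s"])
E
```

```text
the job is handed in; nothing more can be done
None
the job is handed in; nothing more can be done
```

The chip is home in the corner pocket, seated against both the rail and the end stop, and the job was handed in at about 20.4 s of the 54 s allowed. It gave no verdict, so this is based on my own checks.

- **Step 1:** I pushed the chip square and flush to the rail with two slightly spread fingertips, until it stalled at about 10 N. The wrist image then showed no visible gap, with the chip centred at about stage y = -14 mm, well short of the pocket.
- **Step 2:** I turned the tool 90° and slid the chip along the rail with the closed fingertips until it stalled at about 11 N against the end stop.
- **Last check:** After backing off and rising to a TCP height of about 155 mm, the wrist image showed the chip touching the rail and the stop by eye. The round chip and read head looked undisturbed. I did not re-measure the vial, bottle, beakers and tip box at the end, but no move went near them.
- **Disagreements:**
  - The camera estimate of the rail position was about 1.7 mm off from where contact was felt, so I corrected for it.
  - The stage yaw from the images varied between 0.165 and 0.169 rad. One rough check of the rail edge was off by about 0.018 rad, which did not affect the slide.

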